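# Tuck the threshold strip under the furnace apron and hold it down

### The arm

A 6-joint arm with a two-finger parallel gripper is mounted at the origin on the work surface. World frame = base frame: x ahead of the robot, y to its left, z up, the work surface at z = 0. Lengths are in m, angles in rad, forces in N, time in s.
With the tool pointing down it reaches from about 0.3 to 0.775 m from the base axis. Payload 14.6 kg.
Tool frame: the origin (TCP) lies at the very end of the fingers, on their centre line; the grasp point (between the pads) lies robot.pinch_z behind it (robot.pinch_z is the distance from the TCP to the grasp point, in m); z points along the fingers, y is the line along which they close (so a half turn about z gives the same grasp; the last joint's range is limited). The gripper opens to 85 mm and grips with 20 to 120 N. Pads are 22 mm wide; open, the fingers measure 114 mm over their backs; the gripper's body (76 mm by 85 mm) begins 54 mm behind the grasp point. The pads swing forward as they close: fully open they stand 13 mm farther back than shut.
Start: joints at [1.155, 0.3, 1.521, -0, 1.321, -0.067], TCP at [0.188, 0.517, 0.231] pointing down, gripper open.
Joint ranges: [-3.03, 3.03], [-0.79, 2.21], [0.23, 2.52], [-1.04, 4.18], [0, 3.07], [-2.55, 2.55]. Speed limits (rad/s): [2.22, 2.22, 2.57, 3.14, 3.14, 3.14].

### API

Orientations are given as a unit quaternion [w, x, y, z].
In Python, from station import robot gives the robot as it stands. The module is installed in compiled form; this text tells all that it offers.
- The arm moves only by the tool servo_tool, never from a script. Its argument "increments" is text: rows parted by semicolons, each of 5 numbers parted by spaces: the shift along the tool's x, y, z in units of 30 mm (1.0 is 30 mm), then the turn about the tool's z in degrees, then the opening, from 0 (shut) to 1 (fully open). A call has 1 to 12 rows; each row shifts and turns the commanded pose from where the row before left it, along the tool's axes as they then stand; what a row does not reach is not made up. A row lasts 1/8 s, in which the tool goes at most 62.5 mm and 10.7 degrees, less where a joint would pass 70% of its speed; a pose out of reach is approached as far as the arm can. A call is refused whole if a number of a shift passes 1 or a number of a turn 10.7, either way. A call with a gripper value outside its range is refused whole. The fingers move at their own pace and stop on an object; "squeeze" is the grip in N (left out, the last holds). Time passes only in rows, so rows that do not move let the fingers close. It gives the time, the measured TCP pose, the force, the opening and the grip force at its end, in the units of the state.
- robot.observe(): the state, without advancing time (a new reading comes with each control period).
- robot.snapshot(name): name is "scene" or "side" or "wrist"; returns a dict with "pixels" (400x640x3 uint8, red, green, blue), "mtx" (3x3 intrinsics, pixels), "dist_coeffs" ([k1, k2, p1, p2, k3] as OpenCV has them; the pictures are not rectified), "cam_to_world" (4x4, takes a point from camera to world coordinates); the wrist camera has in their place "hand_eye" (4x4, takes a point from camera to tool coordinates, whose origin is the TCP and whose axes are the flange's). Camera axes: x right, y up, looking along -z (the intrinsics and any distortion apply to the point x, -y, -z); pixel columns grow to the right and rows downward; lengths in m; the calibration is good to about 2 mm. A picture is of the moment at which its call begins: read the wrist's pose just before it. There is no depth.
- robot.close_job(): hands the job in; it is judged then, once.
Trained networks look in the newest picture that a camera, given by its name, has taken for a name from the list of things; names that differ only in an ending like _2 or _b are one class to them, and where a whole thing is asked for, a point or a joint stands for the part that bears it (a point fixed in the world has none). Each returns a list of dicts, best first, with "confidence" (0 to 1); they miss things now and then, are a little off and sometimes report something else, mostly with a low value. They report only what shows in the picture. A call takes as long as a camera call. They do not tell look-alikes from the thing itself.
- robot.silhouettes(camera, label): "region" (400x640 bool, what is visible of it).
- robot.mark_of(camera, label): "centre" ([x, y, z] in m, in the coordinates of the camera as it stood for that picture, good to about 4 mm: a listed point, or the origin of a listed thing).
The state is a dict: "clock": time; "qpos": joint angles; "joint_velocities": joint speeds; "effort": joint torques, N m; "tool_pos": TCP position; "orientation": TCP orientation; "wrist_force": force on the tool from outside, world axes, zero at the start; "moment": the same for the moment, N m; "width": finger opening in m; "grip_force": force on a finger pad.
Only numpy, scipy, OpenCV 4.12 (cv2) and the standard library are available. Lean on these libraries where they do the work, as an engineer would, in place of code of your own. Each camera call takes 0.05 s, during which the arm holds its last target. There are 200 camera calls.

### The job

The cold hardening furnace's threshold is being refitted: push its open door shut until it seats on its catch, then fetch the folded strip (its upstand is there to lift it by), lay it on the hearth board in front of the furnace and tuck its plain edge about 30 mm in under the drip apron, square to it and with its ends inside the apron's ends, without lifting the apron. Finish while holding: with the strip still in the gripper's charge, keep pressing it firmly flat on the hearth board, as if someone else were about to drive the screws; do not let go. Leave everything else on the bench where it is.

Things in the scene. Friction and masses are not known exactly. Their poses are not given: they have to be found in the camera images.
- furnace: Bench-top hardening furnace (cold): grey steel box on feet, 320 wide, 380 deep, 280 high, fixed at the robot's right, door side turned to the robot's left (about +y). Origin: on the bench, straight below the middle of the front face. Its +x points from the front face into the furnace (-x outward, over the hearth), its +y along the front, away from the hinge, z up.
- hearth: Pale hearth board, 12 mm thick (top at z = 0.012), 380 wide along the furnace's y, fixed under the furnace and reaching 230 mm out in front of its front face. Same origin and axes as the furnace.
- door (a joint): Furnace door angle, rad: 0 = shut and seated on the catch (a hard stop), positive = open. Starts 0.65 to 1.1, standing out over the hearth. Upright panel 325 wide, z 0.057 to 0.327, 35 mm thick, hinged at its edge nearest the robot; stays where it is left. A sprung roller catch at the free edge resists from 0.045 rad (6 N at door_push), then snaps it home; short of that it springs back.
- door_hinge (a point): On the door's hinge axis at half the door's height (z 0.192); in the furnace frame at (-0.004, -0.155). Turns with the door: its y runs along the panel from hinge to free edge, its -x is the outward normal of the outer face, which lies 38 mm out.
- door_push (a point): Point on the door's outer face, 240 mm from the hinge axis and 30 mm below the door's top edge (z 0.297), a good place to push. The bar handle stands lower: 288 mm from the hinge, 76 mm out from the hinge plane, z 0.10 to 0.21.
- apron (a joint): Drip apron angle, rad: 0 = at rest, positive = lip lifted (0.1 rad lifts it 8 mm). Thin dark sheet 250 wide, 3 mm thick, 300 g, hung on a pin hinge below the door, sloping down and out to a rounded lip 85 mm in front of the furnace front. It rests by its weight, the lip's underside 5 mm above the hearth board; the space behind the lip is higher.
- lip (a point): Point on the hearth board's top, straight below the outermost line of the apron's lip, midway along it. Axes as the furnace: +x goes in under the apron, y along the lip (the apron reaches 125 mm either way), z up.
- strip: Threshold strip of folded aluminium sheet, about 380 g, loose: flat leaf 120 wide, 180 long, 3 mm thick, with a flat-sided box upstand 10 mm thick, 34 mm high overall, along one long edge. Origin: centre of the leaf's underside. +x points from the upstand to the plain edge to be tucked; y along the length; z up. It starts flat on the bench, upstand turned away from the furnace.
- upstand (a point): Middle of the upstand's length and thickness, 26 mm above the strip's underside, 115 mm from the plain edge: where to grasp from above, fingers closing along the strip's x.
- edge_a (a point): Corner of the strip's plain edge at its -y end, on the underside (strip frame 0.060, -0.090, 0).
- edge_b (a point): Corner of the strip's plain edge at its +y end, on the underside (strip frame 0.060, 0.090, 0).
- spray_can: Bystander: spray can, 52 mm across, 170 mm high, to be left alone.
- wood_block: Bystander: bare wood stick, 110 x 32 x 30 mm, to be left alone.
- abrasive_coil: Bystander: coil of brown abrasive strip, 48 mm across, 25 mm high, to be left alone.
- blade_blank: Bystander: flat unhandled knife blank, 220 x 30 x 5 mm, to be left alone.
- hammer: Bystander: hammer, 260 mm long, lying down, to be left alone.
- shim_plate: Bystander: thin plastic plate, 80 x 30 x 4 mm, to be left alone.
- cork_block: Bystander: cork sanding block, 80 x 50 x 30 mm, to be left alone.
There are look-alikes about, which are no part of the job. Several things have the shape of the strip; the one meant has the colours described above.

How it is judged:
By the outcome, as a careful person would: the job done as asked, in the order asked, and still so for the second after the job is handed in, while the arm keeps its last pose, push and grip.
It also fails if it takes over 61 s, if anything falls off the work surface, if the arm or the gripper's body presses on something with over 40 N, if the wrist force passes 120 N, or if a joint passes its speed limit or range.

## Working session

There is one attempt and no reset: what is moved stays moved. The work goes in short steps, Python scripts to look and compute and a tool call to move; the robot and the scene stay as the last step left them, time stands still between calls to the robot, and variables do not carry over. Pictures are saved under pics/ and viewed, at most 10 in all, crops included, and the job is handed in when it is done.

Besides the shell and the picture viewer there is one more tool, called after ">>>" as name(argument=value, ...) on one line, values as JSON. servo_tool: Moves the arm, as the interface text tells. Its arguments: {"type":"object","properties":{"increments":{"type":"string"},"squeeze":{"type":"number"}},"required":["increments"]}

```bash
mkdir -p pics; cat > h.py <<'E'
import numpy as np, cv2
from station import robot
from scipy.spatial.transform import Rotation as R
def rot(q): return R.from_quat([q[1],q[2],q[3],q[0]]).as_matrix()
def snap(cam,save=None):
    s=robot.observe(); p=robot.snapshot(cam)
    if 'cam_to_world' in p: T=np.array(p['cam_to_world'])
    else:
        W=np.eye(4);W[:3,:3]=rot(s['orientation']);W[:3,3]=s['tool_pos'];T=W@np.array(p['hand_eye'])
    if save: cv2.imwrite('pics/'+save,p['pixels'][:,:,::-1])
    return p,T
def marks(cam,T,label):
    return [(round(d['confidence'],2),(T@np.r_[d['centre'],1])[:3].round(4)) for d in robot.mark_of(cam,label)]
def proj(p,T,X):
    c=np.linalg.inv(T)@np.r_[X,1]; c=c[:3]*[1,-1,-1]
    return cv2.projectPoints(c.reshape(1,3),np.zeros(3),np.zeros(3),np.array(p['mtx']),np.array(p['dist_coeffs']))[0].ravel().round(0)
E
python3 - <<'E'
from h import *
s=robot.observe(); print({k:np.round(v,3) for k,v in s.items()}, robot.pinch_z)
print(rot(s['orientation']).round(3))
for c in ['scene','side','wrist']:
    p,T=snap(c,c+'0.png'); print(c,T[:3,3].round(3))
    for l in ['furnace','door_hinge','door_push','lip','strip','upstand','edge_a','edge_b']:
        print(l,[(a,b,proj(p,T,b)) for a,b in marks(c,T,l)])
E
```

```text
{'clock': np.float64(0.0), 'qpos': array([ 1.155,  0.301,  1.522,  0.   ,  1.321, -0.067]), 'joint_velocities': array([ 0.002, -0.001, -0.002,  0.002, -0.   ,  0.   ]), 'effort': array([-1.0000e-03, -5.4349e+01, -3.6179e+01, -0.0000e+00,  4.0000e-03,
        0.0000e+00]), 'tool_pos': array([0.188, 0.517, 0.231]), 'orientation': array([-0.   ,  0.174,  0.985, -0.001]), 'wrist_force': array([ 0.95 , -0.111,  0.347]), 'moment': array([-0.001,  0.018,  0.029]), 'grip_force': np.float64(0.0), 'width': np.float64(0.086)} 0.0187
[[-0.94   0.342 -0.001]
 [ 0.342  0.94  -0.001]
 [ 0.    -0.001 -1.   ]]
scene [0.43  0.446 1.229]
furnace [(0.57, array([ 0.5575, -0.2288,  0.0037]), array([371., 114.])), (0.48, array([ 0.3   ,  0.3905, -0.0022]), array([372., 331.]))]
door_hinge [(0.87, array([ 0.3986, -0.2442,  0.1907]), array([433.,  98.])), (0.75, array([ 0.5551, -0.2287,  0.001 ]), array([371., 115.]))]
door_push [(0.85, array([ 0.4506, -0.0058,  0.2949]), array([390., 147.]))]
lip [(0.84, array([ 0.5467, -0.1438,  0.014 ]), array([364., 136.]))]
strip [(0.64, array([0.3768, 0.5601, 0.0007]),
[... 2101 characters left out ...]
0.0013]), array([443., 131.])), (0.38, array([0.6921, 0.2491, 0.0018]), array([366., 270.]))]
wrist [0.115 0.544 0.373]
furnace []
door_hinge []
door_push []
lip []
strip [(0.91, array([0.3742, 0.5638, 0.0012]), array([389., 275.]))]
upstand [(0.81, array([0.392 , 0.5121, 0.0221]), array([362., 303.]))]
edge_a [(0.67, array([0.4381, 0.659 , 0.0019]), array([459., 291.])), (0.6, array([ 0.4756,  0.1425, -0.0046]), array([181., 387.])), (0.6, array([ 0.2668,  0.589 , -0.    ]), array([386., 207.]))]
edge_b [(0.67, array([0.4381, 0.659 , 0.0019]), array([459., 291.])), (0.6, array([ 0.4756,  0.1425, -0.0046]), array([181., 387.])), (0.6, array([ 0.2668,  0.589 , -0.    ]), array([386., 207.]))]
```

View pics/scene0.png

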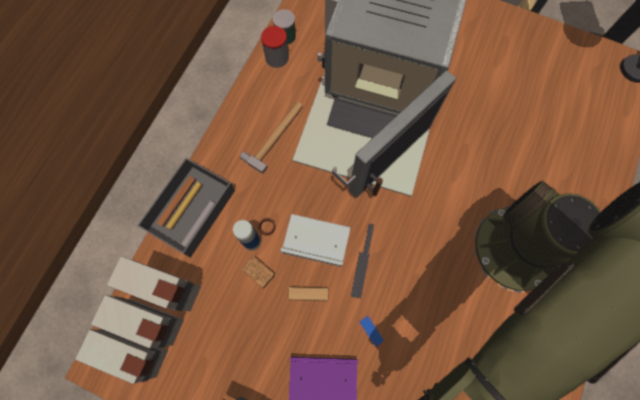

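View pics/side0.png

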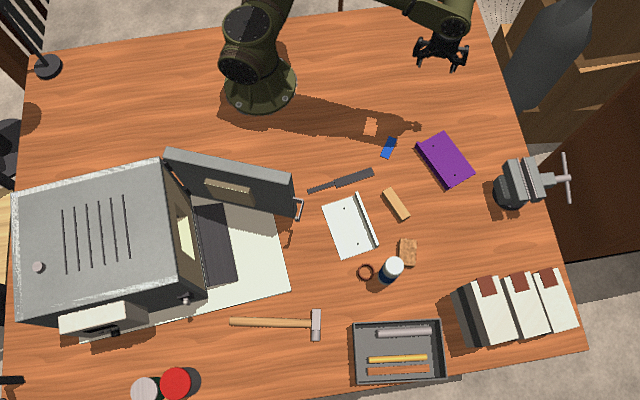

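Scene: the aluminium strip lies at about (316,241) in scene and (349,226) in side, with the upstand on its +y side. The purple look-alike is at (322,379) in scene. The door stands open about 1.08 rad, with its free edge at (360,175) in scene. Next I work out the door push.

```bash
cat >> h.py <<'E'
def units(path,yaw,start):
    "increments in tool x,y,z units for down tool whose y axis is at world angle yaw (rad)"
    y=np.array([np.cos(yaw),np.sin(yaw),0]);x=np.array([-y[1],y[0],0]);z=np.array([0,0,-1.])
    P=np.vstack([start,path]);d=np.diff(P,axis=0)/0.03
    return np.round(np.c_[d@x,d@y,d@z],2)
E
python3 - <<'E'
from h import *
a=np.deg2rad(7.2); h=np.array([.4025,-.2443])
def pt(th,r=.24,o=.053):
    c,s=np.cos(a+th),np.sin(a+th); return np.r_[h+[c*r-s*o,s*r+c*o],.28]
p0=pt(1.08,o=.10); print('standoff',p0)
s=robot.observe()['tool_pos']
print('transit total',units([p0],np.deg2rad(97.2),s))
ths=np.linspace(1.08,0,13); P=[pt(1.08)]+[pt(t) for t in ths[1:]]
print(units(P,np.deg2rad(97.2),p0)); print(P[-1])
E
```

```text
standoff [0.39478992 0.01558566 0.28      ]
transit total [[ -4.75 -17.44  -1.62]]
[[-1.38 -0.74  0.  ]
 [-0.7  -0.23  0.  ]
 [-0.68 -0.29  0.  ]
 [-0.65 -0.35  0.  ]
 [-0.61 -0.41  0.  ]
 [-0.57 -0.46  0.  ]
 [-0.53 -0.51  0.  ]
 [-0.48 -0.56  0.  ]
 [-0.43 -0.6   0.  ]
 [-0.37 -0.64  0.  ]
 [-0.32 -0.67  0.  ]
 [-0.25 -0.69  0.  ]
 [-0.19 -0.71  0.  ]]
[ 0.63396487 -0.16163794  0.28      ]
```

>>> servo_tool(increments="0 0 -0.8 -9 0;0 0 -0.8 -9 0;0 0 0 -9.2 0;0 0 0 0 0")

```text
clock: 1.85
tool_pos: [0.188, 0.5168, 0.2793]
orientation: [0.0, -0.062, 0.998, 0.0]
wrist_force: [-0.7, 0.1, -0.6]
width: 0.0124
grip_force: 0.0
```

>>> servo_tool(increments="-0.26 -0.97 0 0 0;-0.26 -0.97 0 0 0;-0.26 -0.97 0 0 0;-0.26 -0.97 0 0 0;-0.26 -0.97 0 0 0;-0.26 -0.97 0 0 0;-0.26 -0.97 0 0 0;-0.26 -0.97 0 0 0;-0.26 -0.97 0 0 0;-0.26 -0.97 0 0 0;-0.26 -0.97 0 0 0;-0.26 -0.97 0 0 0")

```text
clock: 3.35
tool_pos: [0.3249, 0.1812, 0.2791]
orientation: [-0.0, -0.061, 0.998, -0.0]
wrist_force: [0.3, 0.1, 0.9]
width: 0.0004
grip_force: 0.0
```

>>> servo_tool(increments="-0.27 -0.97 0 0 0;-0.27 -0.97 0 0 0;-0.27 -0.97 0 0 0;-0.27 -0.97 0 0 0;-0.27 -0.97 0 0 0;-0.27 -0.97 0 0 0;0 0 0 0 0")

```text
clock: 4.22
tool_pos: [0.395, 0.0139, 0.2789]
orientation: [-0.0, -0.06, 0.998, -0.0]
wrist_force: [-0.7, 0.6, -0.6]
width: -0.0002
grip_force: 0.0
```

>>> servo_tool(increments="-0.7 -0.35 0 0 0;-0.68 -0.35 0 0 0;-0.7 -0.23 0 0 0;-0.68 -0.29 0 0 0;-0.65 -0.35 0 0 0;-0.61 -0.41 0 0 0;-0.57 -0.46 0 0 0;-0.53 -0.51 0 0 0")

```text
clock: 5.22
tool_pos: [0.5587, -0.0527, 0.2791]
orientation: [-0.0, -0.062, 0.998, 0.0]
wrist_force: [-2.5, 0.5, 0.8]
width: -0.0
grip_force: 0.0
```

>>> servo_tool(increments="-0.48 -0.56 0 0 0;-0.43 -0.6 0 0 0;-0.37 -0.64 0 0 0;-0.32 -0.67 0 0 0;-0.25 -0.69 0 0 0;0 0 0 0 0")

```text
clock: 5.98
tool_pos: [0.6254, -0.1404, 0.2786]
orientation: [-0.0, -0.061, 0.998, 0.0]
wrist_force: [-0.1, 0.4, -0.6]
width: -0.0
grip_force: 0.0
```

```bash
python3 - <<'E'
from h import *
s=robot.observe(); print(s['wrist_force'].round(1) if hasattr(s['wrist_force'],'round') else s['wrist_force'], s['tool_pos'])
for c in ['scene','side']:
    p,T=snap(c,c+'1.png')
    for l in ['door_push','door_hinge']: print(c,l,marks(c,T,l))
E
```

```text
[-0.1  0.4 -0.6] [ 0.62541432 -0.14039669  0.2785967 ]
scene door_push [(0.72, array([ 0.6309, -0.1692,  0.2958])), (0.29, array([6.507e-01, 1.800e-01, 1.000e-04]))]
scene door_hinge [(0.68, array([ 0.4013, -0.2421,  0.1947])), (0.21, array([0.6588, 0.373 , 0.0012]))]
side door_push [(0.6, array([ 0.6319, -0.168 ,  0.2955]))]
side door_hinge []
```

>>> servo_tool(increments="-0.1 -0.2 0 0 0;0 -0.2 0 0 0;0 -0.15 0 0 0;0 -0.1 0 0 0;0 0 0 0 0")

```text
clock: 6.9
tool_pos: [0.6317, -0.156, 0.2824]
orientation: [0.002, -0.065, 0.998, 0.002]
wrist_force: [-3.5, 27.7, 18.5]
width: 0.0001
grip_force: 15.0
```

```bash
python3 - <<'E'
from h import *
for c in ['scene','side']:
    p,T=snap(c)
    for l in ['door_push']: print(c,l,marks(c,T,l))
    if c=='side': cv2.imwrite('pics/s2.png',cv2.resize(p['pixels'][130:330,120:320,::-1],(600,600)))
E
```

```text
scene door_push [(0.71, array([ 0.6311, -0.1776,  0.295 ]))]
side door_push [(0.86, array([ 0.6361, -0.1797,  0.295 ])), (0.36, array([ 0.4706,  0.1396, -0.001 ]))]
```

View pics/s2.png

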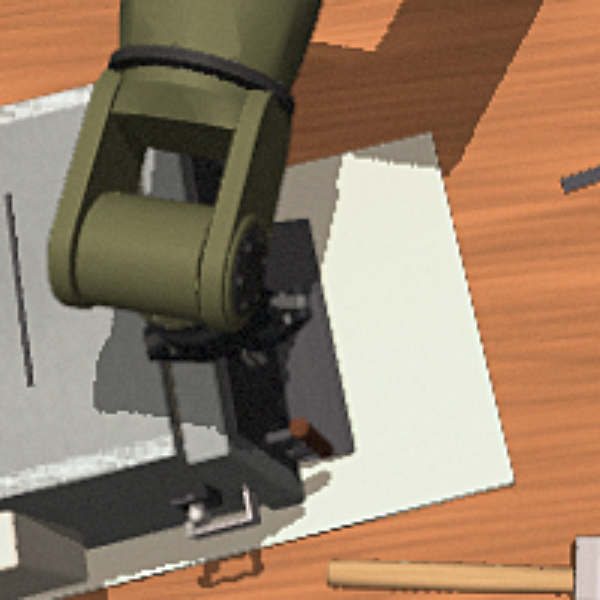

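Door at its stop (outer face near (225,300) in the crop), and push point matches the shut position. Backing off.

>>> servo_tool(increments="0.1 0.4 0 0 0;0 0.8 0 0 0;0 1 0 0 0;0 1 0 0 0;0 1 -0.3 0 0.5;0 1 -0.3 0 1;0 1 0 0 1;0 1 0 0 1;0 1 0 0 1;0 0 0 0 1")

```text
clock: 8.35
tool_pos: [0.5963, 0.0865, 0.297]
orientation: [-0.0, -0.064, 0.998, 0.0]
wrist_force: [-0.3, -1.2, -0.7]
width: 0.0851
grip_force: 0.0
```

```bash
python3 - <<'E'
from h import *
print(robot.observe()['tool_pos'])
for c in ['scene','side','wrist']:
    p,T=snap(c,c+'3.png'); print(c,T[:3,3].round(3),(-T[:3,2]).round(2))
    for l in ['door_push','door_hinge','lip','strip','upstand','edge_a','edge_b','furnace']: print(l,marks(c,T,l))
E
```

```text
[0.59628035 0.08646269 0.29699813]
scene [0.43  0.446 1.229] [ 0.12 -0.27 -0.96]
door_push [(0.79, array([ 0.6333, -0.1779,  0.2954]))]
door_hinge []
lip [(0.27, array([0.3012, 0.3897, 0.001 ]))]
strip [(0.94, array([0.3761, 0.5611, 0.0024])), (0.57, array([ 0.5492,  0.2218, -0.0021]))]
upstand [(0.91, array([0.5427, 0.275 , 0.0282])), (0.66, array([0.3936, 0.5157, 0.0313]))]
edge_a [(0.6, array([0.6505, 0.1807, 0.0012]))]
edge_b [(0.6, array([0.6505, 0.1807, 0.0012]))]
furnace [(0.74, array([ 0.5615, -0.2299,  0.0017]))]
side [0.923 0.083 1.317] [-0.33  0.04 -0.94]
door_push [(0.87, array([ 0.6338, -0.1785,  0.2943]))]
door_hinge [(0.87, array([ 0.4026, -0.2421,  0.1912])), (0.33, array([0.7153, 0.3012, 0.0015]))]
lip [(0.69, array([ 7.132e-01,  3.018e-01, -7.000e-04])), (0.52, array([ 0.8002, -0.0362,  0.0014]))]
strip [(0.95, array([ 0.37  ,  0.5636, -0.0009])), (0.58, array([5.491e-01, 2.183e-01, 4.000e-04]))]
upstand [(0.77, array([0.5389, 0.2764, 0.0258])), (0.61, array([0.3932, 0.5129, 0.0264])), (0.44, array([ 0.6611,  0.3721, -0.0017]))]
edge_a [(0.94, array([0.434 , 0.6524,
[... 279 characters left out ...]
01, 5.865e-01, 5.000e-04])), (0.26, array([0.5389, 0.2741, 0.0274]))]
furnace [(0.8, array([ 5.581e-01, -2.306e-01,  1.000e-04]))]
wrist [0.52  0.075 0.439] [ 0.3   0.04 -0.95]
door_push []
door_hinge []
lip [(0.95, array([ 0.548 , -0.1396,  0.0104]))]
strip [(0.7, array([ 0.55  ,  0.22  , -0.0018]))]
upstand [(0.85, array([0.5413, 0.2801, 0.0237]))]
edge_a [(0.88, array([ 0.4748,  0.144 , -0.0025])), (0.69, array([ 6.516e-01,  1.761e-01, -3.000e-04]))]
edge_b [(0.88, array([ 0.4748,  0.144 , -0.0025])), (0.69, array([ 6.516e-01,  1.761e-01, -3.000e-04]))]
furnace [(0.79, array([ 0.5577, -0.2293, -0.0023])), (0.62, array([ 0.4054,  0.1945, -0.0022])), (0.51, array([0.696 , 0.2461, 0.0007]))]
```

View pics/wrist3.png

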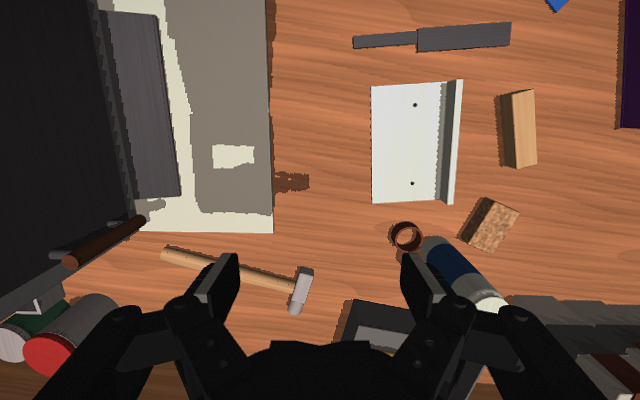

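Clear view: strip plain edge (372,87)-(373,204), apron lip line (157,14)-(181,195), hearth front edge (268,0)-(273,233). The wood block is about 45 px beyond the upstand. I'll turn these lines into world poses.

```bash
cat >> h.py <<'E'
def ray(p,T,uv,z):
    n=cv2.undistortPoints(np.array(uv,float).reshape(-1,1,2),np.array(p['mtx']),np.array(p['dist_coeffs'])).reshape(-1,2)
    d=np.c_[n[:,0],-n[:,1],-np.ones(len(n))]@T[:3,:3].T; o=T[:3,3]
    return (o+d*((z-o[2])/d[:,2])[:,None]).round(4)
def ang(P): d=P[-1]-P[0]; return round(np.degrees(np.arctan2(d[1],d[0])),2)
E
cat > m.py <<'E'
from h import *
p,T=snap('wrist')
g=cv2.cvtColor(p['pixels'],cv2.COLOR_RGB2GRAY).astype(float)
def edge(c0,r0,c1,r1,w=7):
    pts=[]
    for r in range(r0+6,r1-5,4):
        c=c0+(c1-c0)*(r-r0)/(r1-r0); k=int(round(c)); d=np.abs(np.diff(cv2.GaussianBlur(g[r-1:r+2],(3,3),0)[1,k-w:k+w+1])); 
        if d.max()>12: pts.append((k-w+d.argmax()+.5,r))
    pts=np.array(pts,np.float32); 
    vx,vy,x,y=cv2.fitLine(pts,cv2.DIST_HUBER,0,.01,.01).ravel()
    f=lambda r:(x+vx/vy*(r-y),r)
    print(len(pts),'resid',np.median(abs(pts[:,0]-[f(r)[0] for r in pts[:,1]])).round(2))
    return [f(r0),f(r1)]
for n,e,z in [('strip edge',(372,87,373,204),.003),('lip',(157,14,181,195),.018),('hearth',(268,20,273,230),.012),('upst outer',(463,80,453,204),.034)]:
    uv=edge(*e); P=ray(p,T,uv,z); print(n,np.round(uv,1).tolist(),P.tolist(),ang(P[::-1]))
E
python3 m.py
```

```text
27 resid 0.0
strip edge [[371.5, 87.0], [371.5, 204.0]] [[0.4741, 0.146, 0.003], [0.6508, 0.1784, 0.003]] -169.61
43 resid 0.34
lip [[157.1, 14.0], [181.7, 195.0]] [[0.4215, -0.1534, 0.018], [0.6691, -0.1249, 0.018]] -173.43
49 resid 0.37
hearth [[264.9, 20.0], [272.4, 230.0]] [[0.4102, -0.0122, 0.012], [0.7135, 0.0212, 0.012]] -173.72
29 resid 0.31
upst outer [[456.6, 80.0], [446.4, 204.0]] [[0.4536, 0.2536, 0.034], [0.6271, 0.2855, 0.034]] -169.58
```

>>> servo_tool(increments="0 0 0 -3.1 0.5;0.1 0.94 0 0 0.5;0.1 0.94 0 0 0.5;0.1 0.94 0.3 0 0.5;0.1 0.94 0.6 0 0.5;0.1 0.94 0.9 0 0.5;0.1 0.94 1 0 0.5;0.06 0.9 1 0 0.5;0 0 1 0 0.5;0 0 1 0 0.5;0 0 1 0 0.5;0 0 0 0 0.5")

```text
clock: 11.25
tool_pos: [0.5413, 0.2733, 0.0914]
orientation: [-0.002, -0.09, 0.996, -0.001]
wrist_force: [-0.0, 0.5, 1.0]
width: 0.0426
grip_force: 0.0
```

```bash
python3 - <<'E'
from h import *
s=robot.observe();print(s['tool_pos'],s['orientation'],s['width'])
for c in ['wrist','side']:
    p,T=snap(c,c+'4.png')
    for l in ['strip','upstand','edge_a']: print(c,l,marks(c,T,l))
E
```

```text
[0.54129701 0.27326909 0.09138943] [-1.88808516e-03 -8.98946399e-02  9.95949290e-01 -6.33439052e-04] 0.042603409996906455
wrist strip [(0.85, array([ 0.5487,  0.2218, -0.0038]))]
wrist upstand [(0.72, array([0.539 , 0.2765, 0.0257]))]
wrist edge_a [(0.87, array([ 0.474 ,  0.1446, -0.0055])), (0.7, array([ 0.6506,  0.175 , -0.0017]))]
side strip [(0.81, array([ 0.5511,  0.2198, -0.0006]))]
side upstand [(0.81, array([0.3949, 0.5129, 0.0257])), (0.72, array([0.5404, 0.2732, 0.0238])), (0.21, array([ 0.5025,  0.3719, -0.0011]))]
side edge_a [(0.91, array([0.2702, 0.584 , 0.0022])), (0.75, array([0.6478, 0.1762, 0.0022])), (0.59, array([0.4328, 0.6508, 0.0007])), (0.56, array([ 0.4736,  0.1435, -0.0017]))]
```

View pics/wrist4.png

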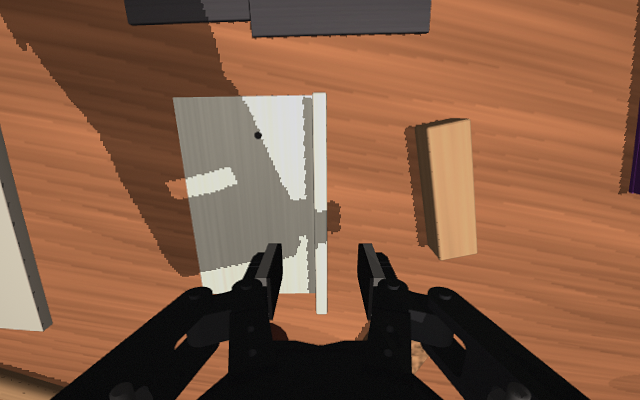

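Pads at columns 280 and 360 straddle the upstand (col 320); the wood block is clear to the right (415+). Descend and grip.

>>> servo_tool(increments="0 0.05 0.8 0 0.5;0 0 0.8 0 0.5;0 0 0.8 0 0.5;0 0 0.35 0 0.5;0 0 0 0 0.3;0 0 0 0 0.1;0 0 0 0 0;0 0 0 0 0;0 0 0 0 0", squeeze=100)

```text
clock: 12.78
tool_pos: [0.5426, 0.2754, 0.0121]
orientation: [0.001, -0.09, 0.996, 0.0]
wrist_force: [-1.0, -0.1, 6.7]
width: 0.0079
grip_force: 98.6
```

>>> servo_tool(increments="0 0 -0.3 0 0;0 0 -0.5 0 0;0 0 -0.7 0 0;0 0 -0.7 0 0;0 0 -0.6 0 0;0 0 0 0 0;0 0 0 0 0")

```text
clock: 13.65
tool_pos: [0.5416, 0.275, 0.0941]
orientation: [-0.0, -0.09, 0.996, -0.0]
wrist_force: [0.5, -0.2, -3.7]
width: 0.0079
grip_force: 97.9
```

```bash
python3 - <<'E'
from h import *
s=robot.observe();print(s['tool_pos'],s['orientation'],s['width'],s['grip_force'],s['wrist_force'],s['moment'])
for c in ['wrist','side']:
    p,T=snap(c,c+'5.png')
    for l in ['strip','upstand','edge_a','lip']: print(c,l,marks(c,T,l))
E
```

```text
[0.54163515 0.27500194 0.09414162] [-4.75472549e-04 -8.98825262e-02  9.95952249e-01 -1.54521716e-04] 0.007912431210670345 97.94365525245667 [ 0.51726584 -0.24186038 -3.68335921] [ 0.10999777 -0.02987868  0.02668598]
wrist strip []
wrist upstand [(0.61, array([0.5429, 0.2789, 0.1056]))]
wrist edge_a [(0.77, array([0.4724, 0.1448, 0.0774])), (0.45, array([0.548, 0.221, 0.079]))]
wrist lip []
side strip [(0.8, array([0.5497, 0.2198, 0.0806])), (0.66, array([ 0.3711,  0.5665, -0.0026])), (0.38, array([ 0.5027,  0.3723, -0.    ]))]
side upstand [(0.89, array([0.5377, 0.2777, 0.1095])), (0.71, array([0.3943, 0.5119, 0.0267]))]
side edge_a [(0.89, array([ 0.4348,  0.6517, -0.0027])), (0.77, array([2.685e-01, 5.835e-01, 2.000e-04])), (0.69, array([0.4726, 0.1443, 0.0787])), (0.59, array([0.6461, 0.1761, 0.0806])), (0.58, array([7.173e-01, 3.038e-01, 3.000e-04])), (0.37, array([ 0.6907,  0.248 , -0.0016]))]
side lip [(0.77, array([ 0.5449, -0.1456,  0.0135])), (0.58, array([0.5027, 0.3715, 0.0009]))]
```

View pics/wrist5.png

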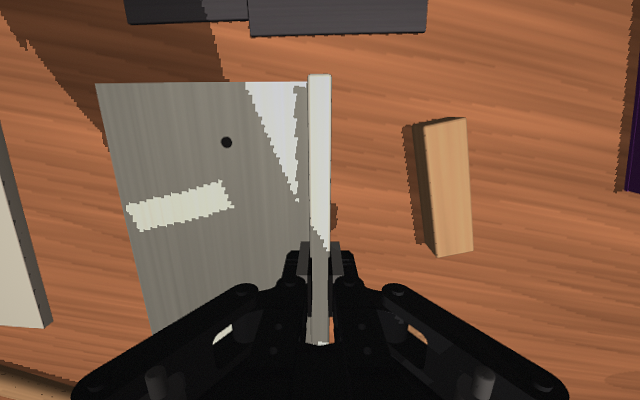

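Strip hangs level in the grip, wood block untouched. Carrying it to the hearth.

>>> servo_tool(increments="0 0 0 2 0;0 0 0 2 0;0.14 -0.5 0 0 0;0.14 -0.9 0 0 0;0.14 -0.95 0 0 0;0.14 -0.95 0 0 0;0.14 -0.95 0 0 0;0.14 -0.95 0 0 0;0.14 -0.95 0 0 0;0.14 -0.95 0 0 0;0.14 -0.95 0 0 0;0.13 -0.9 0 0 0")

```text
clock: 15.65
tool_pos: [0.5294, 0.002, 0.0949]
orientation: [0.0, -0.055, 0.998, -0.0]
wrist_force: [0.5, -0.7, -3.2]
width: 0.008
grip_force: 97.9
```

>>> servo_tool(increments="0 -0.4 0.3 0 0;0 0 0.6 0 0;0 0 0.6 0 0;0 0 0 0 0;0 0 0 0 0")

```text
clock: 16.27
tool_pos: [0.5315, -0.0077, 0.0498]
orientation: [-0.0, -0.055, 0.998, -0.0]
wrist_force: [-0.7, 0.0, -3.2]
width: 0.0076
grip_force: 98.0
```

```bash
python3 - <<'E'
from h import *
s=robot.observe();print(s['tool_pos'],s['orientation'],s['width'],s['grip_force'],s['wrist_force'],s['moment'])
for c in ['wrist','side','scene']:
    p,T=snap(c,c+'6.png')
    for l in ['strip','upstand','edge_a','lip','door_push']: print(c,l,marks(c,T,l))
E
```

```text
[ 0.53151358 -0.00772534  0.0498176 ] [-1.22845332e-05 -5.54866201e-02  9.98459431e-01 -1.93879037e-06] 0.007628180463740234 97.97873497009277 [-0.65816681  0.03057082 -3.20841122] [ 0.1516278  -0.05293604  0.00800226]
wrist strip [(0.87, array([ 0.5327, -0.0622,  0.0339]))]
wrist upstand [(0.7, array([ 0.5281, -0.0042,  0.0641]))]
wrist edge_a [(0.86, array([ 0.4549, -0.1305,  0.0345]))]
wrist lip [(0.65, array([ 0.5483, -0.1404,  0.0129]))]
wrist door_push []
side strip [(0.84, array([ 3.724e-01,  5.662e-01, -4.000e-04])), (0.67, array([ 0.533 , -0.0639,  0.0368])), (0.29, array([5.028e-01, 3.715e-01, 1.000e-04]))]
side upstand [(0.96, array([ 0.526 , -0.0073,  0.0653])), (0.95, array([0.3971, 0.5109, 0.0257])), (0.17, array([ 0.6307, -0.1175,  0.0402]))]
side edge_a [(0.69, array([4.334e-01, 6.536e-01, 4.000e-04])), (0.69, array([0.2702, 0.5866, 0.0022])), (0.6, array([ 0.4508, -0.1339,  0.0357]))]
side lip [(0.63, array([ 0.5451, -0.1435,  0.0154]))]
side door_push [(0.77, array([ 0.6343, -0.1747,  0.2971])), (0.19, array([ 0.6916,  0.2468, -0.0014]))]
scene strip [(0.74, array([3.770e-01, 5.624e-01, 2.000e-04])), (0.56, array([ 0.533 , -0.0636,  0.0381]))]
scene upstand [(0.82, array([0.3929, 0.5136, 0.0305])), (0.75, array([ 0.53  , -0.0069,  0.0653])), (0.34, array([ 0.7197,  0.3021, -0.0013]))]
scene edge_a []
scene lip []
scene door_push [(0.73, array([ 0.6326, -0.1761,  0.2973]))]
```

View pics/wrist6.png

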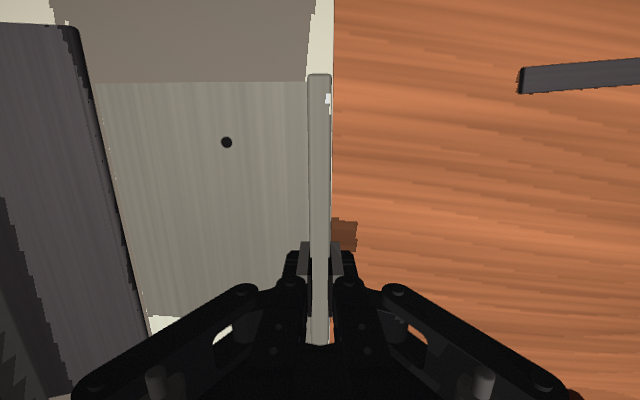

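Strip is over the hearth, plain edge (~col 95–150) just short of the lip (78,30)-(150,330). Lowering to touch.

>>> servo_tool(increments="0 0 0.4 0 0;0 0 0.3 0 0;0 0 0.15 0 0;0 0 0.05 0 0;0 0 0 0 0")

```text
clock: 17.8
tool_pos: [0.5315, -0.0082, 0.0241]
orientation: [0.0, -0.055, 0.998, -0.0]
wrist_force: [-11.3, 1.1, 19.9]
width: 0.008
grip_force: 101.4
```

```bash
python3 - <<'E'
from h import *
s=robot.observe();print(s['tool_pos'],s['orientation'],s['width'],s['wrist_force'],s['moment'])
p,T=snap('wrist','wrist7.png')
for l in ['strip','upstand','edge_a','lip']: print(l,marks('wrist',T,l))
E
```

```text
[ 0.53154114 -0.00821049  0.02408599] [ 1.75309271e-04 -5.50720274e-02  9.98482368e-01 -4.17548508e-05] 0.008019336283028113 [-11.27446132   1.11840626  19.94814905] [ 0.10948586  1.66830891 -0.11326961]
strip [(0.84, array([ 0.5324, -0.0592,  0.0078]))]
upstand [(0.97, array([ 0.5286, -0.0043,  0.038 ]))]
edge_a [(0.84, array([ 0.4542, -0.131 ,  0.0078])), (0.7, array([ 0.5459, -0.1425,  0.0125]))]
lip [(0.72, array([ 0.5489, -0.1411,  0.0117]))]
```

View pics/wrist7.png

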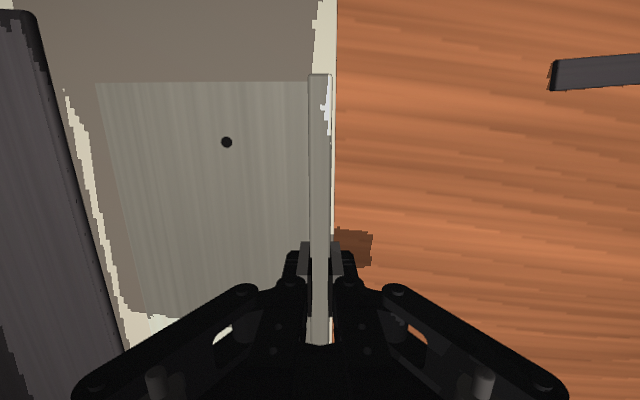

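>>> servo_tool(increments="0 0 -0.03 0 0;0 0 0 0 0;0 0 0 0 0", squeeze=20)

```text
clock: 18.42
tool_pos: [0.5316, -0.0082, 0.0241]
orientation: [0.0, -0.055, 0.998, -0.0]
wrist_force: [-4.7, 0.2, 7.7]
width: 0.0077
grip_force: 99.4
```

>>> servo_tool(increments="0 0 0 0 0;0 0 0 0 0;0 0 0 0 0", squeeze=80)

```text
clock: 18.8
tool_pos: [0.5316, -0.0082, 0.0241]
orientation: [0.0, -0.055, 0.998, -0.0]
wrist_force: [-3.2, 0.8, 8.1]
width: 0.008
grip_force: 99.4
```

```bash
python3 - <<'E'
from h import *
s=robot.observe();print(s['tool_pos'],s['orientation'],s['width'],s['wrist_force'],s['moment'])
p,T=snap('side'); print(marks('side',T,'strip'),marks('side',T,'lip'),marks('side',T,'edge_a'))
E
```

```text
[ 0.53158986 -0.00823805  0.02409062] [ 2.08611073e-04 -5.50930082e-02  9.98481204e-01 -3.77797998e-05] 0.008048622912919669 [-3.2188193   0.84877888  8.09387793] [ 0.050234    0.58444235 -0.08248045]
[(0.94, array([ 0.3685,  0.5664, -0.004 ])), (0.64, array([ 0.534 , -0.0609,  0.014 ]))] [] [(0.88, array([ 0.63  , -0.1121,  0.0129])), (0.83, array([ 0.451 , -0.1347,  0.0106])), (0.77, array([ 4.366e-01,  6.547e-01, -1.000e-04])), (0.75, array([0.2674, 0.585 , 0.0028]))]
```

>>> servo_tool(increments="0 0 0 0 0.16;0 0 0 0 0.16;0 0 0 0 0.16;0 0 0 0 0;0 0 0 0 0;0 0 0 0 0;0 0 0 0 0", squeeze=90)

```text
clock: 19.88
tool_pos: [0.5315, -0.0082, 0.0238]
orientation: [0.0, -0.055, 0.998, -0.0]
wrist_force: [-0.9, 0.1, 3.8]
width: 0.0077
grip_force: 88.7
```

>>> servo_tool(increments="0 0 0.05 0 0;0 0 0.05 0 0;0 0 0 0 0")

```text
clock: 20.25
tool_pos: [0.5316, -0.0082, 0.0237]
orientation: [0.0, -0.055, 0.998, -0.0]
wrist_force: [-23.8, 0.9, 49.4]
width: 0.0081
grip_force: 95.5
```

```bash
python3 - <<'E'
from h import *
s=robot.observe();print(s['tool_pos'],s['orientation'],s['width'],s['grip_force'],s['wrist_force'],s['moment'])
p,T=snap('wrist','wrist8.png'); print(marks('wrist',T,'strip'),marks('wrist',T,'lip'),marks('wrist',T,'edge_a'))
E
```

```text
[ 0.53156253 -0.00823817  0.02372069] [ 2.72869433e-04 -5.51923097e-02  9.98475698e-01 -1.25248209e-04] 0.008144806413610374 95.47603368759155 [-23.75122213   0.93007004  49.4190134 ] [0.17118923 3.76788523 0.05898232]
[(0.61, array([ 0.5342, -0.0595,  0.0073]))] [(0.76, array([ 0.5485, -0.1413,  0.0136]))] [(0.77, array([ 0.452 , -0.1326,  0.0101]))]
```

```bash
cat > g.py <<'E'
from h import *
def go(sg,lg,save=None):
    p,T=snap('wrist',save); g=cv2.GaussianBlur(cv2.cvtColor(p['pixels'],cv2.COLOR_RGB2GRAY),(3,3),0).astype(float)
    def edge(c0,r0,c1,r1,w=9):
        pts=[]
        for r in range(r0,r1,3):
            k=int(round(c0+(c1-c0)*(r-r0)/(r1-r0))); lo=max(k-w,0); d=np.abs(np.diff(g[r,lo:k+w+1])); pts.append((lo+d.argmax()+.5,r))
        pts=np.array(pts,np.float32); vx,vy,x,y=cv2.fitLine(pts,cv2.DIST_HUBER,0,.01,.01).ravel(); f=lambda r:(x+vx/vy*(r-y),r)
        uv=[f(r0),f(r1)]; print('resid',np.median(abs(pts[:,0]-[f(r)[0] for r in pts[:,1]])).round(2),np.round(uv,1).tolist()); return uv
    out={}
    for n,e,z in [('strip',sg,.015),('lip',lg,.0185)]:
        P=ray(p,T,edge(*e),z); print(n,P.tolist(),ang(P)); out[n]=P
    L=out['lip'];t=(L[1]-L[0])[:2];t/=np.linalg.norm(t);nrm=np.array([-t[1],t[0]])
    print('dist outward of strip line from lip (m):',[(q[:2]-L[0][:2])@nrm for q in out['strip']])
E
python3 -c "
from g import *
go((97,95,138,280),(40,45,118,310))"
```

```text
resid 0.26 [[95.5, 95.0], [136.9, 280.0]]
strip [[0.4579, -0.1311, 0.015], [0.5662, -0.1192, 0.015]] 6.27
resid 3.02 [[41.5, 45.0], [118.1, 310.0]]
lip [[0.4374, -0.1523, 0.0185], [0.5877, -0.1312, 0.0185]] 7.99
dist outward of strip line from lip (m): [np.float64(0.018144167076739336), np.float64(0.014872457117219367)]
```

```bash
python3 - <<'E'
import cv2
g=cv2.cvtColor(cv2.imread('pics/wrist8.png'),cv2.COLOR_BGR2GRAY)
for r in range(30,330,30): 
    k=int(38+(r-40)*87/305); print(r,max(k-14,0),g[r,max(k-14,0):k+18].tolist())
E
```

```text
30 21 [36, 34, 33, 33, 35, 37, 35, 33, 31, 27, 27, 23, 22, 19, 17, 17, 13, 38, 90, 109, 106, 107, 106, 106, 106, 107, 106, 106, 107, 105, 107, 106]
60 29 [67, 59, 61, 67, 41, 35, 36, 33, 30, 27, 25, 23, 21, 18, 17, 13, 9, 79, 109, 109, 109, 109, 108, 109, 109, 109, 109, 109, 110, 109, 110, 109]
90 38 [60, 62, 66, 70, 71, 72, 67, 62, 57, 52, 45, 39, 32, 26, 17, 29, 115, 112, 111, 111, 110, 110, 111, 108, 146, 151, 109, 111, 110, 111, 111, 111]
120 46 [62, 64, 67, 70, 71, 73, 68, 63, 55, 51, 45, 39, 31, 25, 14, 57, 111, 113, 113, 112, 109, 126, 206, 200, 199, 198, 199, 199, 199, 199, 199, 201]
150 55 [64, 67, 70, 71, 72, 69, 63, 57, 51, 45, 38, 33, 22, 20, 91, 117, 113, 113, 112, 111, 105, 200, 201, 199, 200, 200, 199, 199, 200, 200, 200, 200]
180 63 [64, 67, 71, 71, 71, 68, 64, 58, 52, 45, 40, 30, 23, 18, 72, 117, 114, 113, 112, 110, 156, 206, 202, 200, 201, 200, 201, 200, 200, 202, 208, 126]
210 72 [65, 68, 71, 71, 68, 65, 60, 54, 46, 42, 34, 24, 19, 87, 117, 113, 114, 113, 111, 122, 194, 203, 202, 201, 202, 206, 103, 111, 113, 115, 115, 114]
240 81 [67, 69, 70, 68, 65, 62, 57, 49, 42, 35, 26, 14, 76, 111, 114, 113, 112, 108, 192, 205, 202, 201, 201, 202, 203, 206, 209, 188, 124, 111, 114, 114]
270 89 [65, 68, 69, 69, 67, 64, 59, 53, 46, 39, 30, 18, 44, 114, 114, 112, 110, 118, 207, 201, 200, 199, 199, 200, 200, 201, 206, 172, 108, 113, 113, 113]
300 98 [64, 68, 68, 67, 65, 61, 55, 50, 41, 33, 25, 11, 113, 114, 112, 112, 111, 111, 106, 130, 203, 199, 198, 199, 202, 172, 106, 112, 112, 112, 113, 113]
```

```bash
python3 - <<'E'
from h import *
p,T=snap('wrist')
for z in (.017,.02):
    L=ray(p,T,[(38.3,30),(109.3,300)],z); S=ray(p,T,[(95.5,95),(136.9,280)],.015)
    t=(L[1]-L[0])[:2];t/=np.linalg.norm(t);n=np.array([-t[1],t[0]])
    print(L.tolist(),ang(L),ang(S),[(q[:2]-L[0][:2])@n for q in S])
E
```

```text
[[0.4307, -0.1541, 0.017], [0.5819, -0.1372, 0.017]] 6.38 6.27 [np.float64(0.019836264850734604), np.float64(0.019632572954420485)]
[[0.4312, -0.1513, 0.02], [0.5793, -0.1347, 0.02]] 6.4 6.27 [np.float64(0.017100209543239476), np.float64(0.016862736455915947)]
```

>>> servo_tool(increments="0 0 -0.08 0 0;0 -0.1 0 0 0;0 -0.2 0 0 0;0 -0.2 0 0 0;0 -0.15 0 0 0;0 0 0 0 0")

```text
clock: 21.3
tool_pos: [0.5343, -0.0276, 0.0238]
orientation: [0.001, -0.055, 0.998, 0.0]
wrist_force: [-0.2, 1.8, 11.2]
width: 0.0079
grip_force: 90.0
```

```bash
python3 - <<'E'
from h import *
s=robot.observe();print(s['tool_pos'],s['width'],s['wrist_force'],s['moment'])
p,T=snap('wrist','wrist9.png'); print(marks('wrist',T,'lip'),marks('wrist',T,'strip'))
E
```

```text
[ 0.53429831 -0.02759887  0.023795  ] 0.00792124032764615 [-0.15869424  1.81962166 11.21799081] [ 0.29917386  0.20675915 -0.02856071]
[(0.8, array([ 0.5482, -0.1417,  0.0095]))] [(0.7, array([ 0.5359, -0.0803,  0.0079]))]
```

View pics/wrist9.png

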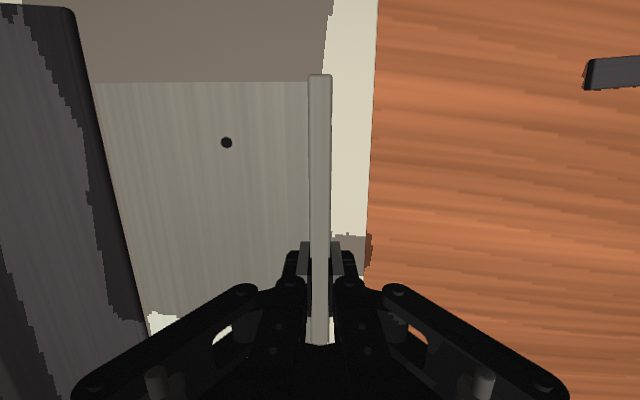

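Strip's plain edge (94,83)-(147,310) just meets the lip line, parallel. Sliding on in by 30 mm.

>>> servo_tool(increments="0 -0.1 0 0 0;0 -0.15 0 0 0;0 -0.15 0 0 0;0 0 0 0 0")

```text
clock: 21.95
tool_pos: [0.5357, -0.0395, 0.0238]
orientation: [0.001, -0.055, 0.998, 0.0]
wrist_force: [-1.0, 2.6, 11.4]
width: 0.0081
grip_force: 90.0
```

>>> servo_tool(increments="0 -0.15 0 0 0;0 -0.15 0 0 0;0 -0.15 0 0 0;0 -0.15 0 0 0;0 0 0 0 0")

```text
clock: 22.58
tool_pos: [0.5376, -0.0574, 0.0238]
orientation: [0.001, -0.055, 0.998, 0.0]
wrist_force: [-1.1, 1.8, 11.4]
width: 0.0084
grip_force: 90.0
```

>>> servo_tool(increments="0 0 0.03 0 0;0 0 0 0 0;0 0 0 0 0")

```text
clock: 22.95
tool_pos: [0.5376, -0.0574, 0.0238]
orientation: [0.001, -0.055, 0.998, -0.0]
wrist_force: [-7.0, 1.9, 25.7]
width: 0.0081
grip_force: 91.8
```

```bash
python3 - <<'E'
from h import *
s=robot.observe();print(s['tool_pos'],s['orientation'],s['width'],s['wrist_force'],s['moment'])
for c in ['wrist','side','scene']:
    p,T=snap(c,c+'10.png')
    for l in ['lip','strip','upstand','door_push','edge_a']: print(c,l,marks(c,T,l))
    if c=='wrist': P,TT=p,T
g=cv2.cvtColor(P['pixels'],cv2.COLOR_RGB2GRAY).astype(float)
# lip: last strong dark->light step; upstand top: inner edge and end corners
for r in range(95,240,24):
    d=np.diff(g[r,:]); print(r,[(int(i),int(d[i])) for i in np.where(abs(d)>25)[0] if i<420])
E
```

```text
[ 0.53763001 -0.05740926  0.02378239] [ 1.01975359e-03 -5.50697657e-02  9.98481984e-01 -9.75547886e-05] 0.00813109477033292 [-7.01579509  1.86744832 25.7411177 ] [ 0.53398559  1.20577299 -0.02639109]
wrist lip [(0.93, array([ 0.5491, -0.1409,  0.0085])), (0.31, array([ 0.5381, -0.0542,  0.0411]))]
wrist strip [(0.68, array([ 0.5397, -0.11  ,  0.0099]))]
wrist upstand [(0.59, array([ 0.5357, -0.0546,  0.0364]))]
wrist door_push []
wrist edge_a []
side lip [(0.79, array([ 0.5452, -0.1462,  0.0167]))]
side strip [(0.81, array([ 0.3705,  0.5643, -0.0019])), (0.64, array([ 0.5394, -0.1141,  0.0084]))]
side upstand [(0.96, array([ 0.5308, -0.0568,  0.04  ])), (0.71, array([0.394 , 0.514 , 0.0255]))]
side door_push [(0.94, array([ 0.6346, -0.1772,  0.2946]))]
side edge_a [(0.87, array([ 4.337e-01,  6.517e-01, -5.000e-04])), (0.81, array([ 0.6355, -0.1645,  0.0112])), (0.76, array([ 0.4587, -0.1824,  0.0121])), (0.65, array([0.266 , 0.5838, 0.002 ])), (0.65, array([ 0.6629,  0.3721, -0.001 ]))]
scene lip []
scene strip [(0.85, array([ 0.5408, -0.1158,  0.0131])), (0.63, array([0.3733, 0.5594, 0.0029]))]
scene upstand [(0.75, array([ 0.5333, -0.0557,  0.0427])), (0.61, array([0.3936, 0.5126, 0.0301]))]
scene door_push [(0.57, array([ 0.6338, -0.1773,  0.296 ]))]
scene edge_a [(0.89, array([ 0.636 , -0.1596,  0.0121]))]
95 [(8, 26), (70, -32), (150, 66), (151, 38), (334, 107)]
119 [(78, -30), (153, 32), (154, 58), (307, -43), (330, -33), (331, 146)]
143 [(81, -40), (158, 107), (219, -30), (220, -58), (221, -32), (231, 82), (307, -39), (331, 121)]
167 [(26, 42), (162, 110), (330, 32), (331, 89)]
191 [(35, 34), (83, -27), (166, 63), (167, 61), (308, -42), (329, -30), (330, 127), (419, -67)]
215 [(170, 42), (171, 76), (308, -48), (309, 26), (330, 120), (416, -45), (417, -34)]
239 [(174, 26), (175, 95), (308, -27), (330, 36), (366, 35), (379, 79), (414, -69)]
```

View pics/wrist10.png

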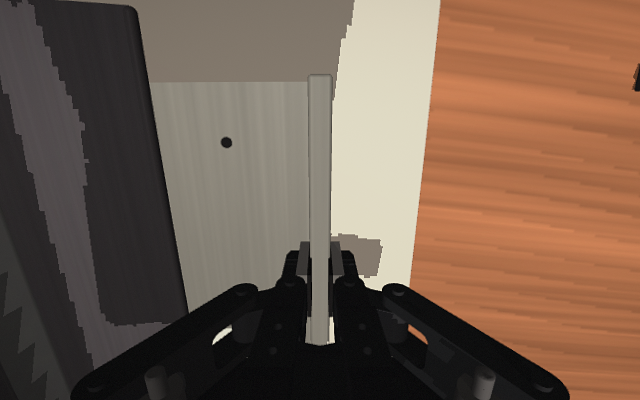

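The lip line runs (150,95)-(175,239) and is straight across the leaf. The tuck is about 30 mm, the push points at the shut position, and the press is about 26 N.

```bash
python3 -c "
from station import robot
s=robot.observe(); print(s['wrist_force'],s['grip_force']); print(robot.close_job())"
```

```text
[-7.27531703  3.55334473 24.3207962 ] 91.83427691459656
the job is handed in; nothing more can be done
None
```

I shut the door onto its catch, then tucked the aluminium strip about 30 mm in under the apron, square to it. I handed the job in while still gripping the strip and pressing it down at about 25 N; no verdict came back, and I had no direct measure that the apron stayed down.

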